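Take the reverse-threaded hub nut off a desk fan

ROBOT

A 6-joint arm with a two-finger parallel gripper is mounted at the origin on a cart in front of the work surface, level with it; the furniture and walls round the work are solid. World frame = base frame: x ahead of the robot, y to its left, z up, the work surface at z = 0. Lengths are in m, angles in degrees, forces in N, time in s.
With the tool pointing down it reaches from about 0.4 to 0.825 m from the base axis. Payload 7 kg.
Tool frame: the origin (TCP) lies midway between the tips of the shut fingers; the grasp point (between the pads) lies 19 mm behind it; z points along the fingers, y is the line along which they close (so a half turn about z gives the same grasp; the last joint's range is limited). The gripper opens to 88 mm and grips with 3 to 60 N. Pads are 19 mm wide; open, the fingers measure 130 mm over their backs; the gripper's body (78 mm by 193 mm) begins 47 mm behind the grasp point.
Start: joints at [91.45, 20.546, 0.682, 0, -70.136, -16.507], TCP at [0.175, 0.652, 0.227] pointing down, gripper open.
Joint ranges: [-176.03, 176.03], [-82.01, 121.73], [-58.28, 71.71], [-173.87, 95.51], [-174.79, -0.11], [-173.66, 173.66]. Speed limits (degrees/s): [136.94, 136.94, 172.46, 180, 180, 180].

INTERFACE

Orientations are given as a 3x3 rotation matrix whose columns are the frame's x, y, z axes.
In Python, from rig import robot gives the robot as it stands. Calls block until the motion is done:
- robot.goto(position, orientation): joint-space move of the TCP to a pose.
- robot.servo_line(position, ori=None, speed=0.15): straight line of the TCP; ori=None keeps the orientation; speed is the mean speed in m/s.
- robot.movej(angles): joint-space move.
- robot.move_gripper(opening): opening from 0.0 (shut) to 1.0 (fully open); the grip force is fixed at half the most; returns when the fingers have stopped.
- robot.dwell(seconds).
- robot.ik(position, orientation): joint angles nearest the present ones, or None.
- robot.grab_frame(name): name is "scene" or "top"; returns (picture, depth): 420x560x3 uint8, red, green, blue; 420x560 float32, m along the optical axis (not along the pixel's ray), 0 where there is no reading.
- robot.camera_info(name): a dict with "vfov" (degrees; the focal length in pixels is half the picture's height over the tangent of half this angle, whatever the lens; pixels are square), "cx", "cy" (the principal point, pixels), "view" (4x4, takes a point from world to camera coordinates). Camera axes: x right, y down, z forward; pixel columns grow to the right and rows downward; lengths in m; the calibration is good to about 2 mm. A picture is of the moment at which its call begins. camera_info takes no time and is no camera call.
A pose or a line that the arm cannot do raises robot.Unreachable and nothing moves.
- robot.job_done(): hands the job in; it is judged then, once.
Readings, each from a call of its own:
- robot.read_t(): time.
- robot.read_qpos(): joint angles.
- robot.read_qvel(): joint speeds.
- robot.read_effort(): joint torques, N m.
- robot.read_position(): TCP position.
- robot.read_tcp_rot(): TCP orientation.
- robot.read_force(): force on the tool from outside, world axes, zero at the start.
- robot.read_ft_torque(): the same for the moment, N m.
- robot.read_grip_width(): opening from 0.0 (shut) to 1.0 (fully open).
- robot.read_finger_force(): force on a finger pad.
Only numpy, scipy, OpenCV 4.12 (cv2) and the standard library are available. Lean on these libraries where they do the work, as an engineer would, in place of code of your own. Each camera call takes 0.05 s, during which the arm holds its last target. There are 200 camera calls.

TASK

The cordless desk fan is to be cleaned. First roll its speed wheel all the way back to off; then unscrew the red hexagonal nut that holds the blades, minding that its thread is reversed (it comes loose clockwise, seen from in front of the blades), lift it off the shaft and put it down upright in the shallow grey tray, keeping hold of it until it has reached the tray's floor. Leave the other things round the fan where they are.

Things in the scene. Friction and masses are not known exactly. Their poses are not given: they have to be found in the camera images.
- fan: White desk fan, fixed to the worktop; origin on the worktop under the blades' centre, z up, its front faces its own -x. Foot 215 x 250 x 26 mm (x -140..75, y -165..85 mm). The control pod with the speed wheel stands on the foot's front right corner, its top 62 mm above the worktop. Overhead, the wall units' light rail hangs at x = 0.62 m, 0.557 m above the worktop: keep lifts low.
- fan_head: Tilted head: origin on the shaft axis at the front of the blue blade hub, 150 mm above the worktop; z along the shaft, out of the blades, leaning 35 degrees from vertical towards the fan's front. Five fixed blue blades (radius 83 mm, 10 mm behind the origin), rear wire guard of radius 92 mm. The steel shaft (threads 36 mm across) ends 35 mm in front of the origin.
- nut_grip (a point): Centre of the red hub nut's hexagon, 62 mm above the nut's underside; z along the nut's axis, out of its top. Round skirt of 64 mm diameter and 38 mm height, on it a hexagon 46 mm across flats, 40 mm high (each flat 26 mm wide; the y axis is normal to one pair of flats, the others every 60 degrees); 78 mm tall in all, 0.12 kg.
- hub_nut: The same nut, origin at the centre of its underside. Screwed home, its frame agrees with fan_head's. Left-hand thread: clockwise seen from its top (negative about z) it rises 6 mm in the first 2.1 rad; from 2.1 to 2.55 rad (stop) it is level and free to be drawn off along the axis. At home the other way is stopped. 1.5 mm of play; clear of the shaft 40 mm from home.
- speed_wheel (a joint): Angle of the black ribbed speed wheel, rad: 0 is off (a stop), up to 1.8 is full speed. Rolling the top of the wheel towards the fan's front (its own -x) lowers the value. It stays where it is left (a turn needs about 0.02 N m).
- wheel_top (a point): Highest point of the speed wheel, 76 mm above the worktop; the wheel has 30 mm radius and is 12 mm wide, with its axle along the fan's y, and stands 14 mm out of the pod between two cheeks. The wheel is sprung: it gives way downward by up to 4 mm, 1 N to start and 1.5 N more per mm. White rib: on top when at off.
- tray: Shallow grey tray, fixed, 170 x 170 x 25 mm, wall and floor 5 mm; origin at the centre of its underside on the worktop, z up.
- wax_tin: Flat green tin, 70 mm diameter, 25 mm high, origin under its centre; a bystander.
- tape_roll: Roll of cream tape, 96 mm diameter, 25 mm high, lying flat, origin under its centre; a bystander.
- pill_bottle: White tablet bottle, 38 mm diameter, 78 mm high, origin under its centre; a bystander.
Mind the look-alikes: they are no part of the job. There is more than one size of the hub_nut; the job needs the larger.

How it is judged:
By the outcome, as a careful person would: the job done as asked, in the order asked, and still so for the second after the job is handed in, with the robot touching nothing.
It also fails if it takes over 72 s, if anything falls off the work surface, if the arm or the gripper's body presses on something with over 40 N, if the wrist force passes 120 N, or if a joint passes its speed limit or range.

## Working session

There is one attempt and no reset: what is moved stays moved. The work goes in short steps, each a Python script; the robot and the scene stay as the last script left them, time stands still between calls to the robot, and variables do not carry over. Pictures are saved under pics/ and viewed, at most 10 in all, crops included, and the job is handed in when it is done.

```bash
mkdir -p pics; ls
python3 - <<'E'
from rig import robot
import cv2,numpy as np
for n in("scene","top"):
    p,d=robot.grab_frame(n); cv2.imwrite(f"pics/{n}0.png",p[...,::-1]); np.savez(f"{n}0.npz",p=p,d=d)
    i=robot.camera_info(n); print(n,i["vfov"],i["cx"],i["cy"],np.round(i["view"],3).tolist(),{k for k in i})
print(robot.read_t())
E
```

```text
pics
scene 42.93699285147668 279.77001203527885 208.85837166255808 [[-0.842, -0.539, 0.015, 0.458], [-0.418, 0.635, -0.649, 0.387], [0.341, -0.553, -0.761, 1.434], [0.0, 0.0, 0.0, 1.0]] {'cx', 'cy', 'view', 'vfov'}
top 46.428147732756834 268.522593678446 199.62533892283253 [[0.278, -0.96, -0.004, -0.233], [-0.796, -0.228, -0.561, 0.511], [0.538, 0.159, -0.828, 1.481], [0.0, 0.0, 0.0, 1.0]] {'cx', 'cy', 'view', 'vfov'}
0.1
```

View pics/scene0.png

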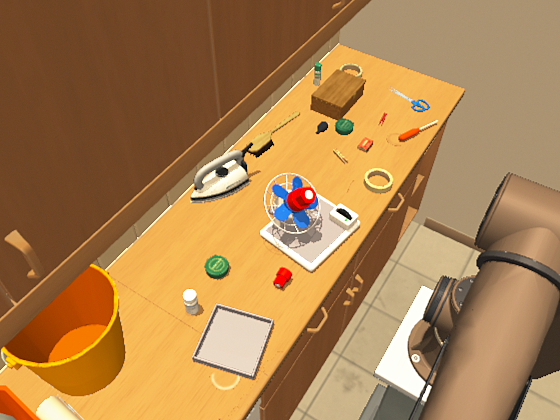

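View pics/top0.png

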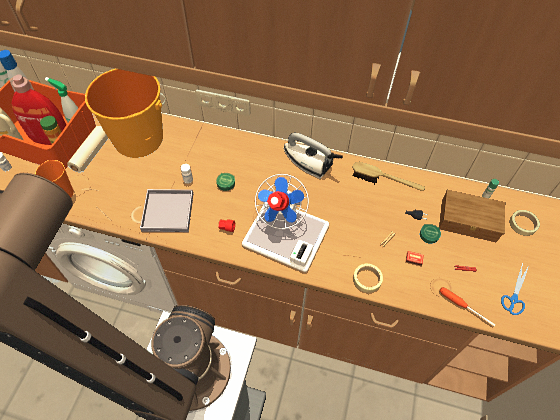

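The scene view shows the fan at (300,210), the wheel pod at (345,215), the tray at (234,340), and the loose red nut at (283,277). In the top view these are at (280,210), (301,252), (167,211) and (227,225). There are two candidates for hub_nut: the red one on the fan shaft (top 279,202) and the smaller one lying at (227,225). The one on the shaft fits the description. I'll confirm this in an enlarged crop and by measurement.

```bash
cat > h.py <<'E'
import numpy as np,cv2
from rig import robot
def cam(n):
    i=robot.camera_info(n); return 210/np.tan(np.radians(i["vfov"]/2)),i["cx"],i["cy"],np.array(i["view"])
def cloud(n,d):
    f,cx,cy,V=cam(n); v,u=np.mgrid[:420,:560]
    c=np.stack([(u-cx)/f*d,(v-cy)/f*d,d],-1)
    return (c-V[:3,3])@V[:3,:3]
def proj(n,P):
    f,cx,cy,V=cam(n); c=np.atleast_2d(P)@V[:3,:3].T+V[:3,3]
    return c[:,:2]/c[:,2:]*f+[cx,cy]
def plane(n,uv,z):
    f,cx,cy,V=cam(n); uv=np.atleast_2d(uv)
    r=np.c_[(uv-[cx,cy])/f,np.ones(len(uv))]@V[:3,:3]; o=-V[:3,:3].T@V[:3,3]
    return o+r*((z-o[2])/r[:,2])[:,None]
E
python3 - <<'E'
from h import *
crops=[]
for n,(u,v) in (("scene",(308,225)),("top",(275,228))):
    z=np.load(n+"0.npz");p,d=z["p"],z["d"];X=cloud(n,d)
    hsv=cv2.cvtColor(p,cv2.COLOR_RGB2HSV).astype(int);H,S,Vv=hsv[...,0],hsv[...,1],hsv[...,2]
    red=((H<6)|(H>174))&(S>150)&(Vv>80)&(d>0)
    nn,l,s,c=cv2.connectedComponentsWithStats(red.astype(np.uint8))
    for i in range(1,nn):
        if s[i,4]>25:
            q=X[l==i]; print(n,"red",c[i].round(),s[i,4],np.median(q,0).round(3),q[:,2].max().round(3),q[:,2].min().round(3))
    roi=(X[...,0]>.3)&(X[...,0]<.95)&(d>0)
    # foot & tray: grey low-saturation 
    for nm,lo,hi in(("white",.018,.034),("tray",.0,.03)):
        m=(S<60)&(X[...,2]>lo)&(X[...,2]<hi)&roi&(Vv>90)
        nn,l,s,c=cv2.connectedComponentsWithStats(m.astype(np.uint8))
        for i in range(1,nn):
            if s[i,4]>400:
                q=X[l==i]; print(n,nm,c[i].round(),s[i,4],q.mean(0).round(3),cv2.minAreaRect(q[:,:2].astype(np.float32)))
    crops.append(cv2.resize(p[v-60:v+60,u-70:u+70],None,fx=5,fy=5,interpolation=cv2.INTER_CUBIC))
    m=(H>100)&(H<125)&(S>150)&(X[...,2]>.08)&(X[...,2]<.25)&(d>0); print("blue",X[m].mean(0).round(3),m.sum())
for n,c in zip("st",crops): cv2.imwrite(f"pics/crop_{n}.png",c[...,::-1])
E
```

```text
scene red [299. 199.] 429 [ 0.543 -0.094  0.195] 0.23 0.126
scene red [283. 277.] 206 [0.495 0.061 0.035] 0.049 -0.0
scene white [310. 237.] 2341 [ 0.505 -0.111  0.028] ((0.5261959433555603, -0.14930549263954163), (0.2520066797733307, 0.212270587682724), 80.56432342529297)
scene white [234. 342.] 522 [0.499 0.298 0.025] ((0.5053713321685791, 0.291696697473526), (0.17066162824630737, 0.1714082509279251), 14.533629417419434)
scene tray [310. 239.] 1676 [ 0.503 -0.107  0.026] ((0.5261959433555603, -0.14930549263954163), (0.2520066797733307, 0.212270587682724), 80.56432342529297)
scene tray [233. 341.] 3626 [0.506 0.292 0.009] ((0.5054273009300232, 0.29166603088378906), (0.17115820944309235, 0.17122599482536316), 14.332541465759277)
blue [ 0.575 -0.105  0.142] 708
top red [ 35. 114.] 1428 [0.677 0.872 0.174] 0.285 -0.003
top red [279. 201.] 269 [ 0.532 -0.126  0.199] 0.229 0.145
top red [227. 225.] 161 [0.492 0.052 0.031] 0.05 0.003
top red [465. 268.] 81 [ 0.566 -0.771  0.009] 0.022 -0.001
top white [285. 236.] 2421 [ 0.507 -0.155  0.026] ((0.5245018005371094, -0.15378277003765106), (0.24834291636943817, 0.21806450188159943), 81.15925598144531)
top tray [167. 211.] 1472 [0.501 0.288 0.007] ((0.5030257701873779, 0.289486825466156), (0.17399916052818298, 0.17081709206104279), 15.547842025756836)
top tray [285. 239.] 2038 [ 0.499 -0.159  0.025] ((0.5254313945770264, -0.1536325067281723), (0.2476356327533722, 0.2191449999809265), 80.4349594116211)
blue [ 0.572 -0.125  0.144] 682
```

View pics/crop_s.png

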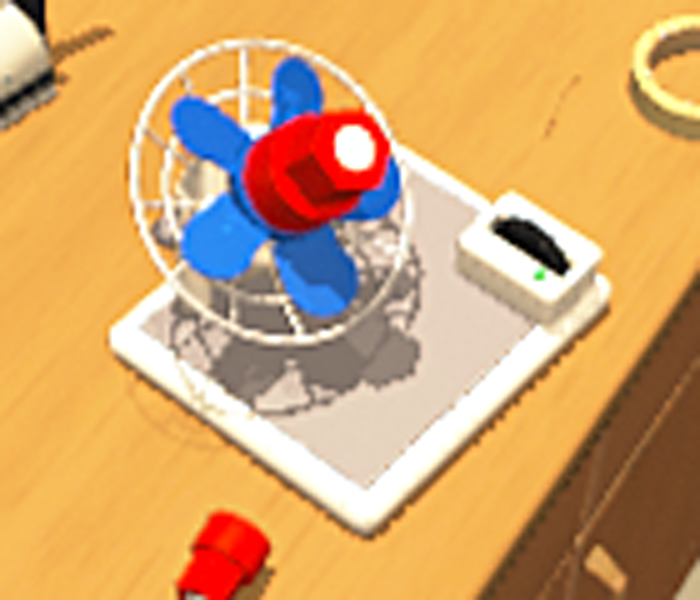

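View pics/crop_t.png

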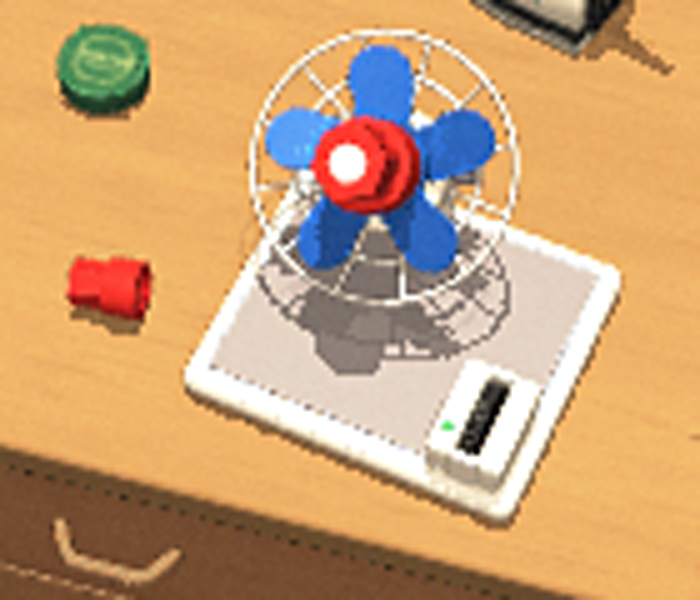

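The crops confirm it. The nut on the shaft is the large one: its skirt hides the hub, and its top has a white dot at scene crop (355,150) and top crop (347,163). The loose nut beside the foot is visibly smaller. The wheel is at scene crop (530,245) and top crop (485,415), and its white rib is not on top.

```bash
cat >> h.py <<'E'
def tri(ab):
    A=[];b=[]
    for n,uv in ab:
        f,cx,cy,V=cam(n)
        for k,(q,c) in enumerate(zip(uv,(cx,cy))):
            r=V[k,:3]*f-(q-c)*V[2,:3]; A.append(r); b.append((q-c)*V[2,3]-f*V[k,3])
    s=np.linalg.lstsq(np.array(A),np.array(b),rcond=None); return s[0]
E
python3 - <<'E'
from h import *
dots=[];whl=[]
yaw=np.radians(-9.2); Rz=np.array([[np.cos(yaw),-np.sin(yaw),0],[np.sin(yaw),np.cos(yaw),0],[0,0,1]])
t=np.radians(35); Ry=np.array([[np.cos(t),0,-np.sin(t)],[0,1,0],[np.sin(t),0,np.cos(t)]])
Rh=Rz@Ry; a=Rh[:,2]; print("axis",a.round(3))
Q=[];cl=[]
for n,(u,v),(wu,wv) in (("scene",(309,195),(344,214)),("top",(274,201),(302,251))):
    z=np.load(n+"0.npz");p,d=z["p"],z["d"];X=cloud(n,d)
    hsv=cv2.cvtColor(p,cv2.COLOR_RGB2HSV).astype(int);S,Vv=hsv[...,1],hsv[...,2]
    m=(S<110)&(Vv>150); yy,xx=np.mgrid[:420,:560]; m&=np.hypot(xx-u,yy-v)<6
    print(n,"dot",xx[m].mean(),yy[m].mean(),m.sum(),X[m].mean(0).round(4)); dots.append((n,(xx[m].mean(),yy[m].mean())))
    b=(Vv<70)&(abs(xx-wu)<12)&(abs(yy-wv)<12)
    q=X[b]; print(n,"wheel",b.sum(),q.mean(0).round(4),q.max(0).round(4),((q-q.mean(0))@Rz)[:,:2].min(0).round(3),((q-q.mean(0))@Rz)[:,:2].max(0).round(3))
    H=hsv[...,0]; red=((H<8)|(H>172))&(S>120)&(np.hypot(xx-u,yy-v)<25)|m
    cl.append(X[red]); 
T=tri(dots); print("dot tri",T.round(4),[ (proj(n,T)[0]-uv).round(2) for n,uv in dots])
L=(np.vstack(cl)-T)@Rh
print("top-plane z local med",np.median(L[np.hypot(L[:,0],L[:,1])<.018][:,2]))
h=L[(L[:,2]>-.036)&(L[:,2]<-.006)]
ang=np.degrees(np.arctan2(h[:,1],h[:,0])); r=np.hypot(h[:,0],h[:,1])
for k in range(-180,180,15):
    s=(ang>=k)&(ang<k+15)
    if s.sum()>2: print(k,s.sum(),np.median(r[s]).round(4))
print("head origin",(T-.078*a).round(4))
for n in("scene","top"):
  z=np.load(n+"0.npz");X=cloud(n,z["d"]);F=(X-[.565,-.117,0])@Rz
  m=(F[...,2]>.056)&(F[...,2]<.068)&(F[...,0]<-.03)&(F[...,1]<-.05)&(F[...,0]>-.2)&(F[...,1]>-.2)
  print(n,"pod top",m.sum(),F[m].min(0).round(3),F[m].max(0).round(3))
  w=(F[...,2]>.0665)&(F[...,2]<.09)&(F[...,0]<-.05)&(F[...,1]<-.08)&(F[...,0]>-.2)&(F[...,1]>-.2)
  print("wheel pts",w.sum(),F[w].mean(0).round(4),F[w].min(0).round(3),F[w].max(0).round(3), X[w].mean(0).round(4))
E
```

```text
axis [-0.566  0.092  0.819]
scene dot 308.45762711864404 194.16949152542372 59 [ 0.5224 -0.1109  0.2146]
scene wheel 73 [ 0.4495 -0.2211  0.069 ] [ 0.4757 -0.2136  0.082 ] [-0.024 -0.009] [0.026 0.006]
top dot 273.97872340425533 200.17021276595744 47 [ 0.5209 -0.111   0.2134]
top wheel 47 [ 0.4459 -0.2282  0.0635] [ 0.4842 -0.2178  0.0795] [-0.023 -0.004] [0.039 0.007]
dot tri [ 0.5219 -0.1111  0.2136] [array([0.17, 0.24]), array([ 0.13, -0.28])]
top-plane z local med 0.0005282864931565432
-150 3 0.0238
-135 3 0.0246
-120 6 0.0259
-105 5 0.0234
-90 6 0.0234
-75 5 0.0252
-45 5 0.023
-30 3 0.023
-15 5 0.0245
0 11 0.0269
15 12 0.0263
30 7 0.0271
45 12 0.0278
60 17 0.027
75 14 0.0247
90 14 0.0241
105 12 0.0257
120 5 0.0224
135 3 0.0208
150 4 0.0217
165 3 0.0185
head origin [ 0.5661 -0.1183  0.1497]
scene pod top 277 [-0.131 -0.153  0.056] [-0.053 -0.093  0.068]
wheel pts 82 [-0.0952 -0.1208  0.0721] [-0.129 -0.145  0.067] [-0.063 -0.095  0.082] [ 0.4517 -0.2211  0.0721]
top pod top 232 [-0.134 -0.155  0.056] [-0.058 -0.099  0.067]
wheel pts 49 [-0.096  -0.1266  0.0716] [-0.118 -0.148  0.067] [-0.067 -0.106  0.08 ] [ 0.45   -0.2266  0.0716]
```

```bash
cat >> h.py <<'E'
from scipy.spatial.transform import Rotation as Ro
Rz=Ro.from_euler('z',-9.2,degrees=True).as_matrix(); O=np.array([.566,-.118,0.])
Rh=Rz@Ro.from_euler('y',-35,degrees=True).as_matrix(); HO=np.array([.566,-.118,.150]); AX=Rh[:,2]
TRAY=np.array([.504,.2905,0.])
def ori(y,z): return np.c_[np.cross(y,z),y,z]
def best(pos,R):
    "R or its half turn, smaller |j6|"
    c=[(abs(q[5]),k,q) for k,RR in enumerate((R,R@np.diag([-1,-1,1]))) if (q:=robot.ik(pos,RR)) is not None]
    return (None,None) if not c else ((R,R@np.diag([-1,-1,1]))[min(c,key=lambda e:e[0])[1]],min(c,key=lambda e:e[0])[2])
T=np.radians(20)
def wheel(phi,press,lift=0):
    u=np.array([np.cos(T),0,np.sin(T)]); E=np.array([-.0945+.03*np.sin(phi),-.1225-.008,.046+.03*np.cos(phi)-press+lift])
    return O+Rz@(E+.0095*u)
WR=ori(Rz[:,1],Rz@np.array([np.sin(T),0,-np.cos(T)]))
def nutpose(th,up,grip=.063):
    "tool pose holding nut: th tool y angle about nut z (deg), up mm along axis; TCP is 19mm beyond grip"
    y=Rh@np.array([-np.sin(np.radians(th)),np.cos(np.radians(th)),0])
    return HO+AX*(grip-.019+up),ori(y,-AX)
E
python3 - <<'E'
from h import *
for f in(.6,-.3):
    print("wheel",np.round(wheel(f,.0025),3),[np.round(e,0) if e is not None else None for e in best(wheel(f,.0025),WR)])
print(np.round(WR,2))
for th in range(-180,181,60):
    r=[]
    for d,up in((0,0),(0,.1),(-60,.003),(-132,.006),(-132,.06)):
        q=robot.ik(*nutpose(th+d,up)); r.append(None if q is None else np.round(q).astype(int).tolist())
    print(th,*r)
for k in range(0,360,30):
    a=np.radians(k); q=robot.ik(TRAY+[0,0,.05],ori(np.array([np.cos(a),np.sin(a),0]),np.array([0,0,-1.]))); print(k,None if q is None else np.round(q).astype(int).tolist())
d=ori(Rz[:,1],np.array([0,0,-1.]))
for p in([.40,.2,.36],[.42,-.24,.32]): print(p,best(p,d)[1])
E
```

```text
wheel [ 0.477 -0.236  0.072] [array([[ 1., -0.,  0.],
       [-0., -1., -0.],
       [ 0.,  0., -1.]]), array([ -4.,   8., -48.,   7., -15.,  78.])]
wheel [ 0.452 -0.232  0.075] [array([[ 1., -0.,  0.],
       [-0., -1., -0.],
       [ 0.,  0., -1.]]), array([ -4.,   5., -50.,   7., -15.,  78.])]
[[-0.93  0.16  0.34]
 [ 0.15  0.99 -0.05]
 [-0.34  0.   -0.94]]
-180 None [18, -20, -57, 37, -26, 32] None None None
-120 None [18, -20, -57, 37, -26, 92] None None None
-60 None [18, -20, -57, 37, -26, 152] None None None
0 None [18, -20, -57, 37, -26, -148] None None None
60 None [18, -20, -57, 37, -26, -88] None None None
120 None [18, -20, -57, 37, -26, -28] None None None
180 None [18, -20, -57, 37, -26, 32] None None None
0 [49, 22, -24, 0, -45, 131]
30 [49, 22, -24, 0, -45, 161]
60 [49, 22, -24, 0, -45, -169]
90 [49, 22, -24, 0, -45, -139]
120 [49, 22, -24, 0, -45, -109]
150 [49, 22, -24, 0, -45, -79]
180 [49, 22, -24, 0, -45, -49]
210 [49, 22, -24, 0, -45, -19]
240 [49, 22, -24, 0, -45, 11]
270 [49, 22, -24, 0, -45, 41]
300 [49, 22, -24, 0, -45, 71]
330 [49, 22, -24, 0, -45, 101]
[0.4, 0.2, 0.36] [ 51.96141717  -5.31573926 -12.72347267   0.         -82.59226658
  28.83858283]
[0.42, -0.24, 0.32] [ -6.38546664  -0.76999979 -13.51864943   0.         -77.25135036
  87.18546664]
```

The full 35° approach is out of reach at the home pose, so I'll map which tilts are feasible.

```bash
cat >> h.py <<'E'
def npose(th,up,dl,grip=.063):
    """grip point on nut axis; closing axis at angle th (deg) about nut z from nut y; tool approach leaned by dl deg
    in the flat's plane (dl>0: body leans to the nut's local +x side at th=0, i.e. towards vertical)"""
    L=Ro.from_euler('z',th,degrees=True).as_matrix()@Ro.from_euler('y',dl,degrees=True).as_matrix()
    z=-(Rh@L[:,2]); y=Rh@L[:,1]; G=HO+AX*(grip+up)
    return G+.019*z,ori(y,z)
E
python3 - <<'E'
from h import *
for up in(0,.006,.05):
  for dl in range(-40,61,10):
    s=[]
    for th in range(-180,180,15):
        q=robot.ik(*npose(th,up,dl)); s.append('.' if q is None else '#')
    print(up,dl,''.join(s))
print(np.round(robot.read_qpos(),1))
E
```

```text
0 -40 ######......############
0 -30 ######.....#############
0 -20 #####..........#########
0 -10 ####..............######
0 0 ........................
0 10 ......#.########........
0 20 ...##############.......
0 30 ##################.....#
0 40 ##################......
0 50 .##################.....
0 60 .##################.....
0.006 -40 ######......############
0.006 -30 ######....##############
0.006 -20 #####..........#########
0.006 -10 ####..............######
0.006 0 ........................
0.006 10 ......#.########........
0.006 20 ....#############.......
0.006 30 ##################....##
0.006 40 ##################......
0.006 50 .##################.....
0.006 60 .##################.....
0.05 -40 ######......############
0.05 -30 ######....##############
0.05 -20 ######..........########
0.05 -10 #####............#######
0.05 0 ........................
0.05 10 .....##.#########.......
0.05 20 .....#############......
0.05 30 ##################....##
0.05 40 ##################......
0.05 50 .##################.....
0.05 60 .##################.....
[ 91.4  20.6   0.6  -0.  -70.1 -16.5]
```

Run:
```python
from h import *
d=ori(Rz[:,1],np.array([0,0,-1.]))
robot.move_gripper(0)
for p in([.40,.2,.36],[.42,-.24,.32]): robot.movej(best(p,d)[1])
W=best(wheel(.6,0),WR)[0]
robot.goto(wheel(.5,0,.03),W)
for s in range(3):
    robot.servo_line(wheel(.5,0,.012)); robot.servo_line(wheel(.5,.0025),speed=.04)
    F=[]
    for f in(.3,.1,-.1,-.3): robot.servo_line(wheel(f,.0025),speed=.04); F.append(robot.read_force().round(1).tolist())
    print(s,F,robot.read_t()); robot.servo_line(wheel(-.3,0,.02))
robot.servo_line(robot.read_position()+np.array([-.05,0,.12]),speed=.25)
q=None
for n in("scene","top"):
    p,_=robot.grab_frame(n); u,v=((344,214) if n=="scene" else (302,251))
    c=cv2.resize(p[v-30:v+30,u-35:u+35],None,fx=6,fy=6,interpolation=cv2.INTER_CUBIC); q=c if q is None else np.vstack([q,c])
cv2.imwrite("pics/w1.png",cv2.resize(q[...,::-1],(350,600)))
for dl in(20,28):
  for th in range(60,-151,-30):
    r=robot.ik(*npose(th,0,dl)); print(dl,th,None if r is None else np.round(r).astype(int).tolist())
print(robot.read_t())
```

```text
0 [[0.9, 0.1, 1.8], [0.1, 0.1, 2.3], [-0.9, 0.6, 1.1], [-2.1, 1.5, 3.7]] 7.9417
1 [[0.4, 0.1, 1.4], [0.3, -0.2, 1.8], [0.2, -0.2, 2.1], [-0.5, 0.6, 3.1]] 10.275
2 [[1.7, 0.4, 1.8], [1.5, -0.1, 1.8], [1.2, 0.3, 3.4], [-0.7, 0.7, 2.4]] 12.6083
20 60 [18, -1, -55, 54, -34, -108]
20 30 [18, 1, -44, 28, -38, -112]
20 0 [12, 2, -35, 9, -40, -118]
20 -30 [5, 2, -29, -8, -40, -125]
20 -60 [-3, 1, -27, -24, -38, -135]
20 -90 [-9, -1, -29, -38, -33, -147]
20 -120 [-12, -3, -32, -51, -25, -161]
20 -150 None
28 60 [23, 4, -50, 47, -44, -107]
28 30 [19, 5, -37, 23, -48, -108]
28 0 [10, 6, -26, 3, -51, -111]
28 -30 [0, 6, -21, -15, -52, -117]
28 -60 [-11, 5, -20, -32, -50, -123]
28 -90 [-20, 4, -23, -50, -47, -130]
28 -120 [-28, 2, -28, -68, -41, -136]
28 -150 [-33, -1, -36, -88, -33, -141]
13.6833
```

View pics/w1.png

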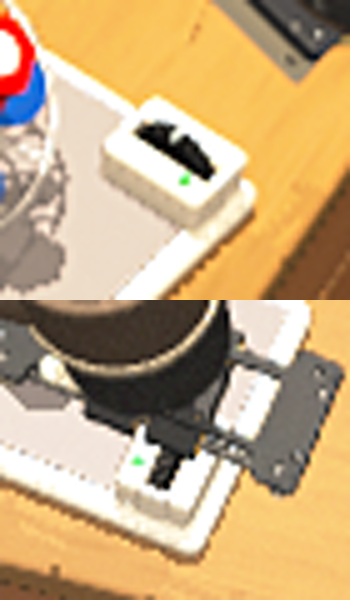

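The upper half is the scene view: the white rib shows as a notch at crop (178,133), near the wheel's top. I'll add two firmer strokes to be sure it's at the stop, then compare the rib's pixel with the projected wheel top.

Run:
```python
from h import *
def rib():
    p,_=robot.grab_frame("scene"); g=cv2.cvtColor(p,cv2.COLOR_RGB2GRAY)
    return g[206:224,332:358].astype(int),p
g0,_=rib()
for s in range(2):
    robot.servo_line(wheel(.4,0,.012),speed=.3); robot.servo_line(wheel(.4,.0035),speed=.05)
    F=[]
    for f in(.2,0,-.2,-.35): robot.servo_line(wheel(f,.0035),speed=.05); F.append(robot.read_force().round(1).tolist())
    print(s,F,robot.read_t()); robot.servo_line(wheel(-.35,0,.02))
robot.servo_line(robot.read_position()+np.array([-.04,0,.12]),speed=.3)
g1,p=rib(); print(g0[2:14]);print(g1[2:14])
for dx in(-.005,0,.005): print(dx,proj("scene",O+Rz@np.array([-.0945+dx,-.1225,.076]))[0].round(1))
```

```text
0 [[5.3, -0.7, 1.0], [5.3, -0.2, 0.8], [0.8, 1.5, 3.7], [0.4, 0.3, 3.8]] 15.8833
1 [[5.9, -1.7, 0.7], [5.2, 0.7, 1.8], [-0.2, 0.4, 5.0], [0.2, 0.5, 4.2]] 17.95
[[217 251 255 255 255 174 203 202 137 173 197 243 255 255 255 255 246 206
  196 199 201 202 202 202 203 203]
 [232 255 255 255 175  84  37  14  47  28  55  46 202 255 255 255 255 254
  224 198 197 201 202 201 202 202]
 [255 255 255 210  65  34  20  20  46  38  15 155 252 250 249 255 255 255
  255 247 205 196 199 201 202 202]
 [255 255 255 255 178   1   0  10  17  22  29 213 215  92  40 241 255 255
  255 255 255 235 197 198 199 198]
 [255 255 255 255 255 253 108   0   7  10  25 133  72  24  16  59 176 255
  255 255 255 255 253 215 191 195]
 [255 255 255 255 255 255 255 187   9   0   7   8  14  23  51  32  40 255
  255 255 255 255 255 255 242 202]
 [255 255 255 255 255 255 255 255 253 123   8   3  16  17  41  37  26 107
  255 255 255 255 255 255 255 247]
 [246 255 255 255 255 255 255 255 255 255 216  52   0   9  17  35  38  20
  114 255 255 255 255 255 255 255]
 [195 223 253 255 255 255 255 255 255 255 255 253 123  10   3  20  4
[... 1034 characters left out ...]
55 255 255 255 255 255 253 122   8   3  12  14  42  33  24 106
  255 255 255 255 255 255 255 247]
 [246 255 255 255 255 255 255 255 255 255 217  50   0   7  19  38  38  19
  113 255 255 255 255 255 255 255]
 [196 222 253 255 255 255 255 255 255 255 255 253 122  10   4  21  45  32
   33 237 255 255 255 255 255 255]
 [180 173 202 242 255 255 255 255 255 255 255 255 255 221  56   0  24  31
   18  96 234 254 255 255 253 210]
 [179 181 190 192 220 252 255 255 255 255 255 255 255 255 220 107   9  16
    5  47 232 255 255 253 192 182]
 [180 186 190 191 178 200 239 254 255 255 255 255 255 217 200 255 218  52
    0 217 255 255 255 194 160 200]]
-0.005 [345.1 211.5]
0 [343.8 210.7]
0.005 [342.5 209.8]
```

The rib is unchanged and lies at the projected top (≈343.5,211), so the wheel is at its stop. Next is the nut.

```bash
cat >> h.py <<'E'
DL=25
def turn(a0,a1,th0,n,base=0.):
    "rotate nut clockwise from a0 to a1 deg along helix"
    for a in np.linspace(a0,a1,n+1)[1:]:
        p,R=npose(th0-a,.006*min(a/120.3,1)+base,DL)
        L=np.linalg.norm(p-robot.read_position()); robot.servo_line(p,R,speed=max(L/.4,.002))
        F=robot.read_force(); print(round(a),F.round(1),robot.read_ft_torque().round(2),robot.read_grip_width().__round__(3),round(robot.read_t(),1))
        if np.linalg.norm(F)>50: print("abort"); return a
    return a1
E
python3 - <<'E'
from h import *
robot.servo_line(robot.read_position()+np.array([0,0,.16]),speed=.3)
robot.move_gripper(1.0)
p,R=npose(60,0,DL); pre=p-.09*R[:,2]
print(robot.ik(pre,R)); robot.goto(pre,R)
robot.servo_line(p,R,speed=.08); print("at",robot.read_force(),robot.read_t())
robot.move_gripper(0); print("grip",robot.read_grip_width(),robot.read_finger_force(),robot.read_force(),robot.read_t())
im,_=robot.grab_frame("scene"); cv2.imwrite("pics/g1.png",cv2.resize(im[140:260,230:390],None,fx=4,fy=4)[...,::-1])
E
```

```text
[  32.22324912   -4.71444851  -44.86095891   37.83987376  -55.21831772
 -101.69729404]
at [ 0.21992336 -0.00849793  0.77726436] 25.0
grip 0.5247255957712061 29.87741553923115 [-2.07518234 -0.20507497  1.21744395] 25.7417
```

View pics/g1.png

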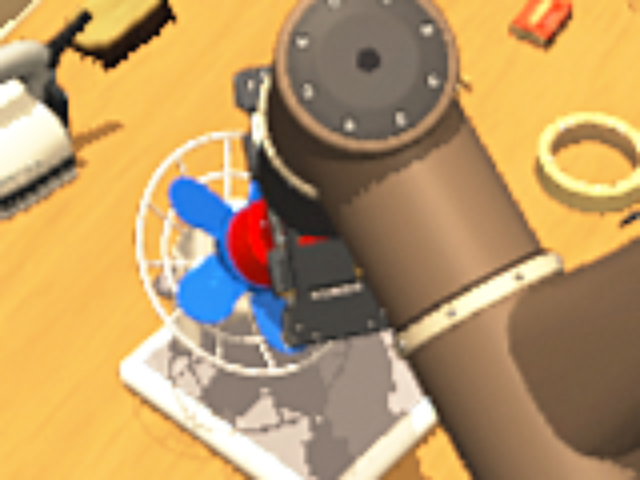

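The fingers hold the hexagon, with the red nut at crop (255,240) between the jaws. The width is 46.2 mm, which matches across flats. Now I'll unscrew it.

Run:
```python
from h import *
a=turn(0,133,60,12); print(a)
```

```text
11 [-0.2  0.1 -1.1] [1.44 0.68 0.02] 0.525 26.3
22 [ 0.   0.2 -2. ] [ 1.22  0.6  -0.05] 0.524 26.9
33 [ 0.5 -0.4 -1.5] [1.15 0.53 0.07] 0.524 27.4
44 [-0.7  1.8 -0.6] [1.34 0.84 0.14] 0.525 27.9
55 [-1.2  3.5 -2.2] [1.48 1.13 0.21] 0.523 28.5
66 [-1.   5.5 -2.9] [1.7  1.46 0.42] 0.525 29.0
78 [-1.6  7.  -3.1] [2.2  1.29 0.73] 0.523 29.5
89 [-1.5  8.2 -3.5] [2.18 1.5  1.  ] 0.527 30.0
100 [ 0.6  8.5 -3. ] [2.44 0.51 1.17] 0.521 30.4
111 [ 1.6  9.1 -5.4] [1.93 0.98 1.33] 0.523 31.1
122 [ 4.   7.4 -2.3] [1.43 0.21 0.96] 0.526 31.5
133 [ 3.7  8.7 -3.2] [1.41 0.88 1.44] 0.526 32.2
133
```

Run:
```python
from h import *
for k in(.004,.010,.02,.035,.05,.06):
    p,R=npose(60-133,.006+k,DL); robot.servo_line(p,R,speed=.06)
    F=robot.read_force(); print(k,F.round(1),round(robot.read_grip_width(),3),round(robot.read_t(),1))
    if np.linalg.norm(F)>35: print("abort");break
im,_=robot.grab_frame("scene"); im2,_=robot.grab_frame("top")
cv2.imwrite("pics/o1.png",np.vstack([cv2.resize(a,None,fx=3,fy=3) for a in(im[160:260,230:390],im2[160:260,200:360])])[...,::-1])
for ps in range(-180,180,15):
    L=Ro.from_euler('z',ps,degrees=True).as_matrix()@Ro.from_euler('y',DL,degrees=True).as_matrix()
    z=-L[:,2];R=ori(L[:,1],z);G=TRAY+[0,0,.063+.005]
    q=robot.ik(G+.019*z,R); q2=robot.ik(G+.019*z+[0,0,.17],R)
    print(ps,*[None if x is None else np.round(x).astype(int).tolist() for x in(q,q2)])
print(robot.read_qpos().round(),robot.read_position())
```

```text
0.004 [2.  2.7 3. ] 0.523 32.5
0.01 [2.7 2.6 3.9] 0.521 32.7
0.02 [-0.2  0.6 -0.6] 0.525 33.0
0.035 [ 0.2 -0.1 -0.9] 0.525 33.4
0.05 [-0.3  0.4 -1.4] 0.524 33.8
0.06 [-0.2 -0.5 -1.2] 0.521 34.1
-180 None [60, 1, -42, 35, -39, 4]
-165 None [57, -1, -43, 32, -33, 23]
-150 None [55, -1, -40, 21, -30, 49]
-135 None [51, -1, -33, 4, -33, 81]
-120 [44, 15, -32, -21, -20, 125] [45, 2, -25, -10, -40, 112]
-105 [37, 17, -25, -30, -31, 151] [39, 4, -18, -19, -49, 136]
-90 [33, 20, -19, -32, -41, 169] [35, 8, -12, -24, -58, 156]
-75 None [33, 12, -7, -26, -66, 172]
-60 [31, 25, -10, -30, -57, -164] None
-45 [32, 28, -7, -27, -64, -153] [33, 18, 2, -25, -81, -162]
-30 [34, 31, -3, -24, -69, -143] [34, 21, 6, -22, -86, -150]
-15 [36, 33, -1, -20, -74, -132] [36, 24, 8, -19, -91, -139]
0 [39, 34, 0, -16, -76, -122] [39, 26, 10, -15, -94, -127]
15 [42, 35, 0, -11, -78, -112] [42, 27, 10, -11, -95, -116]
30 [45, 36, -1, -6, -78, -102] [45, 27, 8, -6, -95, -104]
45 [48, 35, -4, -1, -76, -93] [48, 27, 6, -1, -94, -93]
60 [52, 34, -8, 4, -73, -83] [52, 26, 2, 4, -91, -82]
75 [55, 33, -13, 9, -68, -75] [55, 24, -3, 8, -87, -72]
90 [57, 31, -19, 15, -62, -67] [57, 22, -9, 13, -82, -62]
105 [60, 28, -26, 21, -56, -60] [60, 19, -15, 18, -76, -52]
120 [61, 25, -34, 29, -48, -54] [62, 15, -21, 23, -69, -43]
135 [60, 22, -41, 39, -40, -49] [63, 12, -28, 27, -62, -33]
150 [57, 19, -49, 53, -32, -46] [63, 8, -33, 31, -54, -23]
165 [48, 16, -56, 75, -23, -45] [62, 4, -38, 34, -47, -11]
[ -11.   -4.  -23.  -33.  -49. -137.] [ 0.50201317 -0.09979585  0.2402271 ]
```

View pics/o1.png

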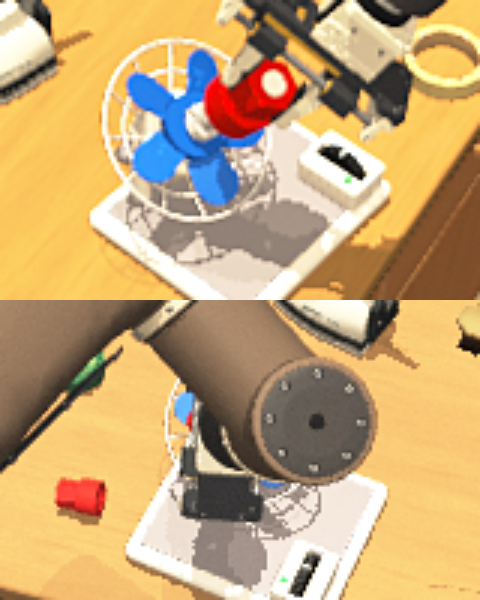

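The nut is off the shaft and held in the fingers (crop 245,100), and the shaft is bare. The wheel rib is still on top. Now to the tray.

Run:
```python
from h import *
print("bottle",plane("top",(186,175),.04),"tin",plane("top",(226,181),.02))
robot.servo_line(robot.read_position()+np.array([-.03,.03,.06]),speed=.2)
L=Ro.from_euler('z',105,degrees=True).as_matrix()@Ro.from_euler('y',DL,degrees=True).as_matrix()
z=-L[:,2];R=ori(L[:,1],z);G=TRAY+[0,0,.068]+.019*z
robot.goto(G+[0,0,.13],R); print(robot.read_grip_width(),robot.read_t())
robot.servo_line(G+[0,0,.012],speed=.12); robot.dwell(.3); F0=robot.read_force(); print(F0)
h=.012
im,_=robot.grab_frame("scene"); im2,_=robot.grab_frame("top")
cv2.imwrite("pics/t1.png",np.vstack([cv2.resize(a,None,fx=3,fy=3) for a in(im[280:380,160:320],im2[150:250,110:270])])[...,::-1])
print(robot.read_t())
```

```text
bottle [[0.65252726 0.26926001 0.04      ]] tin [[0.68102708 0.12169883 0.02      ]]
0.5224299688541413 36.2167
[-0.16621288 -0.18325575 -0.90865771]
37.75
```

View pics/t1.png

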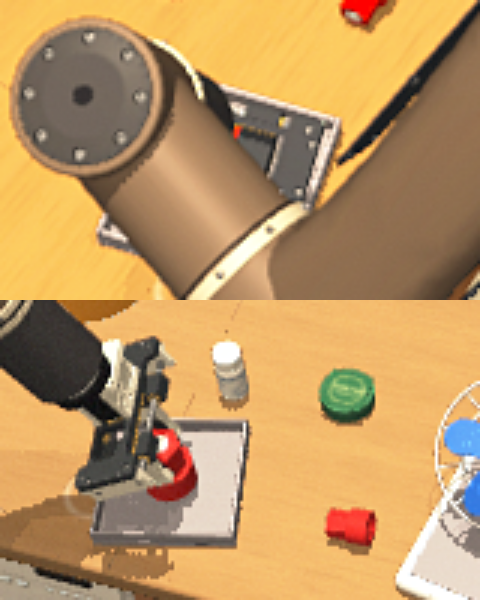

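In the top view the nut is held upright over the tray at crop (172,470), and the bottle and tin are clear. I'll lower it until contact.

Run:
```python
from h import *
P=robot.read_position(); F0=robot.read_force()[2]
for k in range(1,24):
    robot.servo_line(P-[0,0,.001*k],speed=.01)
    F=robot.read_force()
    if F[2]-F0>5: break
print(k,F.round(1),robot.read_t())
robot.dwell(.3); print(robot.read_force().round(1))
R=robot.read_tcp_rot()
robot.move_gripper(.8); print(robot.read_force().round(1))
robot.dwell(.3)
robot.servo_line(robot.read_position()-.12*R[:,2],speed=.12)
robot.servo_line(robot.read_position()+np.array([-.05,.12,.06]),speed=.25)
robot.dwell(.3)
for n in("top","scene"):
    im,d=robot.grab_frame(n); X=cloud(n,d)
    hsv=cv2.cvtColor(im,cv2.COLOR_RGB2HSV).astype(int)
    m=((hsv[...,0]<8)|(hsv[...,0]>172))&(hsv[...,1]>120)&(np.linalg.norm(X[...,:2]-TRAY[:2],axis=-1)<.1)&(d>0)
    q=X[m]; print(n,m.sum(),np.r_[q.mean(0),q.max(0),q.min(0)].round(3))
    cv2.imwrite(f"pics/e_{n}.png",im[...,::-1])
print(robot.read_t())
```

```text
12 [-0.6 -1.5  6.8] 40.75
[-0.7 -0.1  5.7]
[ 0.6 -0.3 -0.5]
top 332 [0.491 0.281 0.051 0.575 0.337 0.091 0.467 0.255 0.   ]
scene 545 [0.495 0.301 0.056 0.533 0.324 0.092 0.471 0.264 0.002]
44.275
```

View pics/e_top.png

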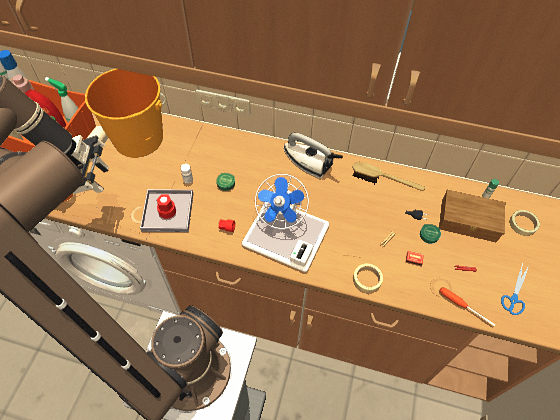

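The top view shows the nut standing upright in the tray at (166,206), the shaft bare at (279,202), the wheel rib on top at (303,245), and the bystanders where they were.

```bash
python3 -c "
from rig import robot
print(robot.read_force(),robot.read_position(),robot.read_t()); print(robot.job_done())"
```

```text
[-0.76558186  0.444367    0.89116151] [0.44284119 0.45068568 0.21894662] 44.275
the job is handed in; nothing more can be done
None
```

The job is handed in at 44.3 s of the 72 s: the speed wheel is at its off stop, the large hub nut was unscrewed clockwise and stands upright in the grey tray, and the last picture shows the other things unmoved.

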